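# Push the vial racks home in the autosampler's loading lane

### The arm

A 7-joint arm with a two-finger parallel gripper is mounted at the origin on the work surface. World frame = base frame: x ahead of the robot, y to its left, z up, the work surface at z = 0. Lengths are in m, angles in degrees, forces in N, time in s.
With the tool pointing down it reaches from about 0.425 to 0.875 m from the base axis. Payload 4.7 kg.
Tool frame: the origin (TCP) lies midway between the tips of the shut fingers; the grasp point (between the pads) lies 19 mm behind it; z points along the fingers, y is the direction in which the jaws open and shut (so a half turn about z gives the same grasp; the last joint's range is limited). The gripper opens to 87 mm and grips with 3 to 60 N. Pads are 19 mm wide; open, the fingers measure 117 mm over their backs; the gripper's body (75 mm by 190 mm) begins 51 mm behind the grasp point.
Start: joints at [74.146, 18.392, -4.016, 83.108, 1.295, 78.541, -3.26], TCP at [0.186, -0.623, 0.223] pointing down, gripper open.
Joint ranges: [-163.93, 163.93], [-17.29, 119.83], [-79.2, 71.16], [3.27, 140.29], [-89.18, 269.18], [5.43, 117.66], [-154.24, 154.24]. Speed limits (degrees/s): [147.25, 147.25, 180, 180, 180, 180, 180].

### API

Orientations are given as [roll, pitch, yaw] about the fixed x, y, z axes, in that order (R = Rz(yaw) Ry(pitch) Rx(roll)).
In Python, from cell import env gives the robot as it stands.
- The arm moves only by the tool apply_moves, never from a script. Its argument "targets" is a list of rows, each a list of 2 entries, a list of its own where there are three numbers: the shift along the world's x, y, z in mm, then the turn, a rotation vector about the world's x, y, z in rad. A call has 1 to 8 rows; each row is the pose to reach, as a shift and turn from the pose commanded when the call began; what a row does not reach only later rows make up. A row lasts 1/10 s, in which the tool goes at most 50 mm and 8.59 degrees, less where a joint would pass 70% of its speed; a pose out of reach is approached as far as the arm can. A call with a gripper value outside its range is refused whole. "hand" is the finger opening in mm, from 0 to 87, set as the call begins (left out, the last holds). The fingers move at their own pace and stop on an object; "squeeze" is the grip in N (left out, the last holds). Time passes only in rows, so rows that repeat a pose let the fingers close. It gives the time, the measured TCP pose, the force and the opening at its end, in the units of the state.
- env.get_obs(): the state, without advancing time (a new reading comes with each control period).
- env.read_camera(name): name is "side" or "top" or "wrist"; returns a dict with "image" (400x640x3 uint8, red, green, blue), "camera_matrix" (3x3 intrinsics, pixels), "k1" (the pictures are not rectified: a ray, as slopes to the right and down, at radius r is drawn at 1 + k1 r^2 times it, then the intrinsics apply), "camera_from_world" (4x4, takes a point from world to camera coordinates); the wrist camera has in their place "mount" (4x4, takes a point from camera to tool coordinates, whose origin is the TCP and whose axes are the flange's). Camera axes: x right, y down, z forward; pixel columns grow to the right and rows downward; lengths in m; the calibration is good to about 2 mm. A picture is of the moment at which its call begins: read the wrist's pose just before it. There is no depth.
- env.sign_off(): hands the job in, once; it reports no verdict.
Trained networks look in a picture, given as the dict that the camera call returned (one of the last four; its "shot" number tells which), for a name from the list of things; names that differ only in an ending like _2 or _b are one class to them, and where a whole thing is asked for, a point or a joint stands for the part that bears it (a point fixed in the world has none). Each returns a list of dicts, best first, with "conf" (0 to 1); they miss things now and then, are a little off and sometimes report something else, mostly with a low value. They report only what shows in the picture. A call takes as long as a camera call. They do not tell look-alikes from the thing itself.
- env.regions_of(picture, target): "region" (400x640 bool, what is visible of it) and "rect" ([left, top, right, bottom] in pixels, round what is visible of it).
The state is a dict: "time_s": time; "qpos": joint angles; "joint_velocities": joint speeds; "effort": joint torques, N m; "tool_pos": TCP position; "tool_rot": TCP orientation; "force": force on the tool from outside, world axes, zero at the start; "wrist_torque": the same for the moment, N m; "grip_width": finger opening in m.
Only numpy, scipy, OpenCV 4.12 (cv2) and the standard library are available. Lean on these libraries where they do the work, as an engineer would, in place of code of your own. Each camera call takes 0.05 s, during which the arm holds its last target. There are 200 camera calls.

### The job

From behind, with your fingertips, push the autosampler's follower along its lane until it meets the row of five vial racks, and go on pushing follower and racks as one train until the front rack is fully home against the end stop, everything closed up without gaps; then take your fingers away. Only push: do not put the jaws round a rack, a vial or the follower, and do not lift, tip or part the racks or ram them into the stop. Leave the spare rack, the bottle and the beaker on the bench where they stand.

Things in the scene. Friction and masses are not known exactly. Their poses are not given: they have to be found in the camera images.
- lane: autosampler's loading lane, fixed: aluminium bed 150 mm wide (x), 405 mm long (y). Origin on the bench under the lane's centre line; y runs along the lane AWAY from the end stop to the open loading end, z up. Floor 14 mm above the bench, from y = -165 mm (stop) to +220 mm. Guide rail along the middle 8 mm wide, 6 mm high; side lips 10 mm high at x = +-64 mm. Nothing but the probe arm hangs over it.
- stop (a point): centre of the rigid steel end stop's flat face, at lane-floor height (the stop is 36 mm high); axes as the lane's: y points from the stop along the lane to the racks. With everything home the racks' centres lie 13, 39, 65, 91 and 117 mm from it along y and the follower's front face 130 mm, its back face 136 mm.
- head (a point): centre of the top of the white sampling head behind the stop, fixed to the lane, 125 mm above the bench; the head is 190 mm (x) by 165 mm (y). A column and thin probe arm on it rise to 195 mm and reach out over the lane to 35 mm in front of the stop.
- follower (a joint): sliding follower of the lane: metres it has been pushed along the rail towards the stop (0 = at the loading end; range 0 to 0.19). Stays where it is left. About 1 N of friction by itself, 3 to 9 N when it pushes all five racks.
- follower_face (a point): follower, centre of the foot of its flat front face (the face towards the racks), at lane-floor height. The follower is a grey upright plastic paddle 100 mm wide (x), 6 mm thick (y), top edge 50 mm above the lane floor, guided by the rail so that it cannot turn, tip or lift.
- follower_back (a point): point to push: middle of the paddle's flat back face (6 mm behind the front face), 30 mm above the lane floor; y points away from the paddle, as the lane's. Behind it a saddle 44 mm wide reaches 34 mm back, its top 9 mm above the lane floor: keep fingertips 12 mm or more above the lane floor. Small ribs stand behind the paddle at x = +-46 mm; between them 80 mm of back face are free.
- rack1: white plastic vial rack, 112 mm (x) by 26 mm (y), 36 mm high, with five amber vials along x whose black caps reach 52 mm above its underside; loose, 0.1 to 0.19 kg; a groove below straddles the guide rail with 2 mm play each side. Origin: centre of its underside. rack1 is the front one, nearest the end stop. Its y points along the lane away from the stop, as the lane's.
- rack2: the same kind of rack, number 2 of the row counted from the end stop; at the start it touches rack1.
- rack3: the same kind of rack, number 3 of the row counted from the end stop; at the start it touches rack2.
- rack4: the same kind of rack, number 4 of the row counted from the end stop; at the start it touches rack3.
- rack5: the same kind of rack, number 5 of the row counted from the end stop; at the start it touches rack4; the last one, nearest the follower.
- spare_rack: a rack of the same kind standing on the bench beside the lane; not part of the row, leave it alone. Origin: centre of its underside; x along its length.
- solvent_bottle: amber bottle, 60 mm diameter, 115 mm tall, on the bench beside the lane; leave alone. Origin: centre of its underside.
- beaker: glass beaker, 64 mm diameter, 75 mm tall, on the bench beside the lane; leave alone. Origin: centre of its underside.
Not all that is in view belongs to the job. What is shaped like the rack2 but blue is not meant. What is shaped like the rack4 but purple is not meant.

How it is judged:
By the outcome, as a careful person would: the job done as asked, in the order asked, and still so for the second after the job is handed in, with the robot touching nothing.
It also fails if it takes over 35 s, if anything falls off the work surface, if the arm or the gripper's body presses on something with over 40 N, if the wrist force passes 120 N, or if a joint passes its speed limit or range.

## Working session

There is one attempt and no reset: what is moved stays moved. The work goes in short steps, Python scripts to look and compute and a tool call to move; the robot and the scene stay as the last step left them, time stands still between calls to the robot, and variables do not carry over. Pictures are saved under pics/ and viewed, about 8 in all and at most 12, crops included, and the job is handed in when it is done.

Besides the shell and the picture viewer there is one more tool, called after "Emit:" as a command line: name --argument value ..., lists and objects as JSON in quotes. apply_moves: Moves the arm, as the interface text tells. Its arguments: {"type":"object","properties":{"targets":{"type":"array","items":{"type":"array"}},"hand":{"type":"number"},"squeeze":{"type":"number"}},"required":["targets"]}

```bash
ls; mkdir -p pics; python3 - <<'E'
from cell import env
import cv2,numpy as np
o=env.get_obs()
print({k:np.round(v,4).tolist() for k,v in o.items()})
for n in("top","side"):
    p=env.read_camera(n); cv2.imwrite(f"pics/{n}0.png",p["image"][:,:,::-1])
    print(n,p["camera_matrix"].round(1).tolist(),p["k1"],p["camera_from_world"].round(4).tolist())
    for t in("follower","rack1","lane","head","spare_rack","solvent_bottle","beaker"):
        try: print(t,[(r["rect"],round(r["conf"],2)) for r in env.regions_of(p,t)])
        except Exception as e: print(t,e)
E
```

```text
pics
{'time_s': 0.0, 'qpos': [74.147, 18.4382, -4.0168, 83.1752, 1.2948, 78.5396, -3.261], 'joint_velocities': [-0.009, -0.0613, 0.0817, -0.028, 0.1264, 0.1682, -0.0258], 'effort': [0.0002, -49.1286, -0.404, -31.2524, -0.0641, 0.0439, 0.0002], 'tool_pos': [0.1862, -0.6222, 0.2215], 'tool_rot': [-179.8923, 0.0052, 16.663], 'force': [-0.4251, 0.1234, -0.2471], 'wrist_torque': [-0.0567, 0.0519, 0.0275], 'grip_width': 0.0872}
top [[474.7, 0.0, 316.9], [0.0, 474.7, 202.9], [0.0, 0.0, 1.0]] -0.06481198056888089 [[-0.0026, -0.9992, 0.0407, -0.0631], [-0.9871, -0.004, -0.1601, 0.551], [0.1602, -0.0406, -0.9863, 0.8599], [0.0, 0.0, 0.0, 1.0]]
follower [([227.1, 190.1, 247.9, 246.9], 0.96)]
rack1 [([305.7, 185.2, 318.4, 245.8], 0.9), ([319.3, 184.9, 335.7, 244.6], 0.89), ([336.6, 87.9, 377.2, 137.9], 0.89), ([294.2, 285.3, 341.1, 340.8], 0.75), ([274.6, 187.3, 292.4, 247.8], 0.67), ([289.8, 188.9, 307.1, 249.2], 0.63), ([332.3, 186.3, 346.5, 244.9], 0.57)]
lane [([191.5, 152.1, 507.1, 262.3], 0.67)]
head [([189.1, 149.4, 504.4, 263.9], 0.61), ([222.6, 289.3, 264.4, 323.5], 0.36), ([225.2, 192.
[... 317 characters left out ...]
0.0042, 0.531], [-0.079, 0.6645, -0.7431, 0.155], [0.0814, -0.7387, -0.6691, 0.7818], [0.0, 0.0, 0.0, 1.0]]
follower [([293.3, 261.6, 349.1, 298.7], 0.65)]
rack1 [([393.3, 208.5, 447.4, 261.5], 0.95), ([208.1, 170.3, 259.9, 206.7], 0.87), ([298.9, 205.2, 356.6, 222.6], 0.85), ([297.8, 227.4, 357.3, 256.0], 0.79), ([303.0, 191.4, 355.8, 205.4], 0.7), ([297.3, 197.4, 357.5, 212.9], 0.63)]
lane [([273.3, 92.3, 377.0, 338.1], 0.8)]
head [([270.3, 89.4, 376.3, 341.8], 0.67), ([225.8, 217.9, 284.1, 257.2], 0.66)]
spare_rack [([226.3, 218.6, 282.2, 257.4], 0.83)]
solvent_bottle [([383.3, 146.1, 419.5, 200.4], 0.59)]
beaker [([398.9, 250.2, 437.6, 303.3], 0.88), ([297.2, 226.1, 359.1, 258.8], 0.42)]
```

View pics/top0.png

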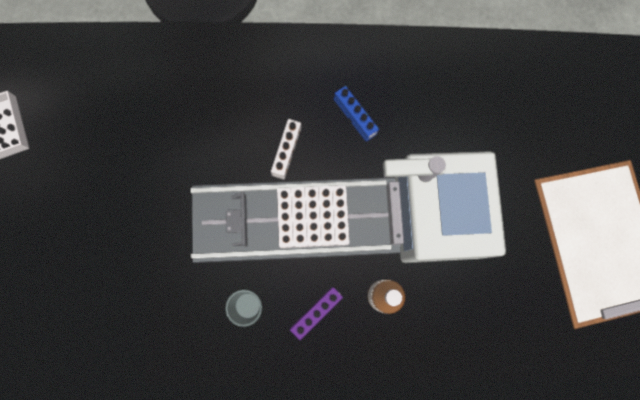

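View pics/side0.png

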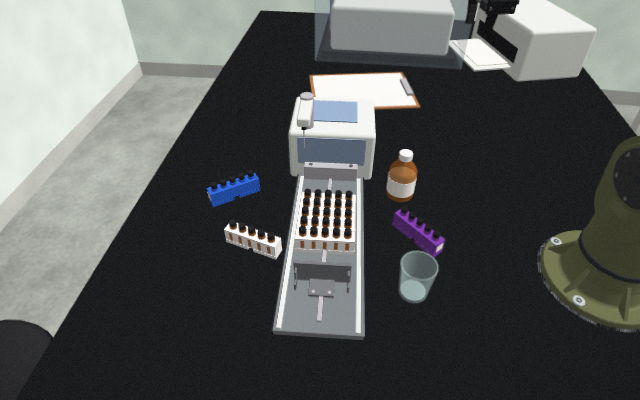

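The top view shows the lane running along world y, with the stop near column 395 and the follower near columns 225-247. The five racks are at columns 278-347, and the spare, blue and purple racks, bottle and beaker stand beside the lane. The side view agrees. Next I'll fit the lane pose from enlarged crops.

```bash
python3 - <<'E'
import cv2
a=cv2.imread("pics/top0.png")[140:275,185:515]; 
a=cv2.convertScaleAbs(cv2.resize(a,None,fx=2.4,fy=2.4,interpolation=cv2.INTER_CUBIC),alpha=1.5,beta=20)
b=cv2.imread("pics/side0.png")[150:345,265:385]
b=cv2.convertScaleAbs(cv2.resize(b,None,fx=3,fy=3,interpolation=cv2.INTER_CUBIC),alpha=1.5,beta=20)
cv2.imwrite("pics/topc.png",a);cv2.imwrite("pics/sidec.png",b)
E
```

```text
(no output)
```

View pics/topc.png

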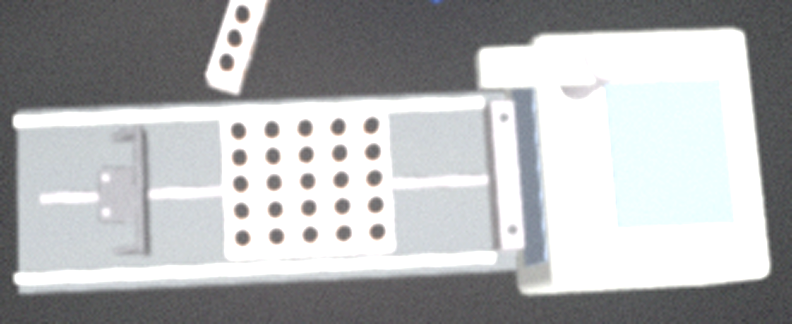

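View pics/sidec.png

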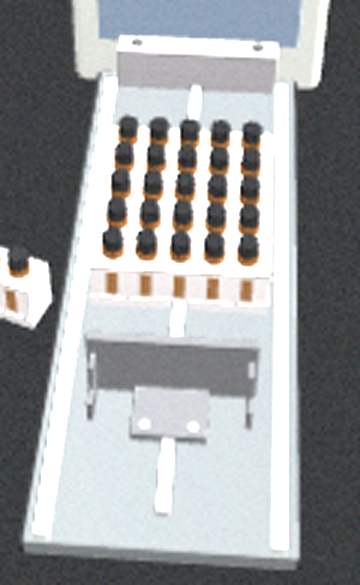

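The crops are clear. In the top crop the lip ends are at (15,121) and (15,279), the stop's top front edge is at u≈496 and the follower is at u≈145. In the side crop the bed corners are at (25,543) and (300,560). I'll fit the pose from these.

```bash
cat > h.py <<'E'
import numpy as np, cv2
def proj(p,X):
    X=np.atleast_2d(X); c=X@p["camera_from_world"][:3,:3].T+p["camera_from_world"][:3,3]
    s=c[:,:2]/c[:,2:]; s=s*(1+p["k1"]*(s**2).sum(1,keepdims=True))
    K=p["camera_matrix"]; return s*[K[0,0],K[1,1]]+K[:2,2]
E
python3 - <<'E'
from cell import env
from h import *
from scipy.optimize import least_squares
T=env.read_camera("top");S=env.read_camera("side")
t=lambda u,v:(185+u/2.4,140+v/2.4)
s=lambda u,v:(265+u/3,150+v/3)
N=np.nan
# cam, pixel (nan = unused), lane xyz, tag
F=[(T,t(16,N),(0,.22,.014),'L'),(T,t(15,121),(.064,.22,.024),'L'),(T,t(15,279),(-.064,.22,.024),'L'),
(T,t(N,181),(0,-.15,.020),'L'),(T,t(N,198),(0,.20,.020),'L'),(T,t(488,N),(0,-.165,.014),'L'),(T,t(496,N),(0,-.165,.050),'L'),
(S,s(25,543),(.075,.22,.014),'L'),(S,s(300,560),(-.075,.22,.014),'L'),(S,s(N,83),(0,-.165,.014),'L'),(S,s(N,55),(0,-.165,.05),'L'),
(S,s(195,N),(0,-.15,.02),'L'),
(S,s(87,337),(.05,0,.064),'F'),(S,s(262,344),(-.05,0,.064),'F'),(T,t(144,130),(.05,0,.064),'F'),(T,t(144,N),(-.05,0,.064),'F'),
]
for (u,v),x,y in[((239,131),2,4),((372,125),2,0),((243,237),-2,4),((377,232),-2,0),((308,181),0,2)]:
    F.append((T,t(u,v),(x*N if x else 0,.026*(y-2),.066),'R'))
for (u,v),y in[((189,120),0),((180,236),4)]: F.append((S,s(u,v),(0,.026*(y-2),.066),'R'))
def res(q,full=False):
    x0,y0,a,f,r,xr,pitch=q; o=[]
    for k,(p,px,L,g) in enumerate(F):
        x,y,z=L
        if g=='R':
            if np.isnan(x): x=pitch*(1 if k in(16,17) else -1)*2
            x+=xr; y+=r
        if g=='F': y+=f
        w=(x0+np.cos(a)*x-np.sin(a)*y,y0+np.sin(a)*x+np.cos(a)*y,z)
        e=proj(p,w)[0]-px; o.append(e)
    o=np.array(o); return o.round(1) if full else np.nan_to_num(o.ravel())
r=least_squares(res,[.48,-.03,0,.1,0,0,.02],loss='soft_l1')
x0,y0,a,f,rr,xr,pt=r.x
print(r.x.round(4),np.degrees(a)); print(res(r.x,True).tolist())
P=lambda x,y:(round(x0+np.cos(a)*x-np.sin(a)*y,4),round(y0+np.sin(a)*x+np.cos(a)*y,4))
print("follower front top edge lane y",f,"travel to home",f+.165-.130,"row front gap to stop",rr-.065+.165,"gap follower-rack5",f-rr-.065)
print("stop",P(0,-.165),"back now",P(0,f+.006),"TCP approach",P(0,f+.05),"TCP end",P(0,-.165+.136+.0095))
E
```

```text
[ 5.244e-01 -3.980e-02  4.480e-02  1.138e-01 -1.540e-02 -2.000e-04
  2.080e-02] 2.5667342385438627
[[0.2, nan], [-0.6, -0.1], [-0.2, -0.1], [nan, -0.2], [nan, 0.2], [-0.5, nan], [-0.3, nan], [-0.4, -1.0], [0.6, -0.7], [nan, 2.1], [nan, -1.0], [0.5, nan], [0.4, -2.1], [0.4, -1.2], [-2.0, -2.8], [-0.7, nan], [-0.1, -0.5], [-0.0, -0.1], [-0.1, -0.1], [0.4, -0.5], [-0.0, -0.4], [1.1, 1.0], [1.2, -0.3]]
follower front top edge lane y 0.11376375820227236 travel to home 0.1487637582022724 row front gap to stop 0.08461137136142872 gap follower-rack5 0.06415238684084365
stop (np.float64(0.5318), np.float64(-0.2047)) back now (np.float64(0.519), np.float64(0.0798)) TCP approach (np.float64(0.517), np.float64(0.1238)) TCP end (np.float64(0.5253), np.float64(-0.0593))
```

Emit:
apply_moves --targets '[[[20,10,30],[0,0,0.1]],[[50,25,60],[0,0,0.24]],[[85,45,80],[0,0,0.38]],[[120,70,80],[0,0,0.52]],[[155,105,80],[0,0,0.66]],[[190,140,80],[0,0,0.8]],[[225,175,80],[0,0,0.94]],[[255,213,80],[0,0,1.08]]]' --hand 0 --squeeze 10

```text
time_s: 1.7
tool_pos: [0.4429, -0.4081, 0.3026]
tool_rot: [180.0, 0.0, 78.9]
force: [1.3, -0.1, -0.1]
grip_width: 0.0308
```

Emit:
apply_moves --targets '[[[20,45,0],[0,0,0.08]],[[40,90,0],[0,0,0.16]],[[55,137,0],[0,0,0.245]],[[65,186,0],[0,0,0.245]],[[73,235,0],[0,0,0.245]],[[76,285,0],[0,0,0.245]],[[77,335,0],[0,0,0.245]],[[77,385,0],[0,0,0.245]]]'

```text
time_s: 2.5
tool_pos: [0.5182, -0.0228, 0.3029]
tool_rot: [179.9, 0.0, 92.6]
force: [1.0, 0.5, 0.3]
grip_width: 0.0009
```

Emit:
apply_moves --targets '[[[0,50,0],[0,0,0]],[[0,100,0],[0,0,0]],[[-1,145,-15],[0,0,0]],[[-1,162,-60],[0,0,0]],[[-1,165,-110],[0,0,0]],[[-1,165,-155],[0,0,0]],[[-1,165,-175],[0,0,0]],[[-1,165,-175],[0,0,0]]]'

```text
time_s: 3.3
tool_pos: [0.5148, 0.1394, 0.1244]
tool_rot: [-179.6, 0.0, 92.6]
force: [-0.5, 0.7, -0.3]
grip_width: 0.0002
```

```bash
python3 - <<'E'
from cell import env
import cv2
a=env.read_camera("side")["image"][90:345,230:450,::-1]
b=env.read_camera("top")["image"][130:275,180:420,::-1]
a=cv2.resize(a,None,fx=2,fy=2);b=cv2.resize(b,None,fx=1.4,fy=1.4)
b=cv2.copyMakeBorder(b,0,a.shape[0]-b.shape[0],0,0,cv2.BORDER_CONSTANT)
cv2.imwrite("pics/pre.png",cv2.hconcat([a,b]))
E
```

```text
(no output)
```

View pics/pre.png

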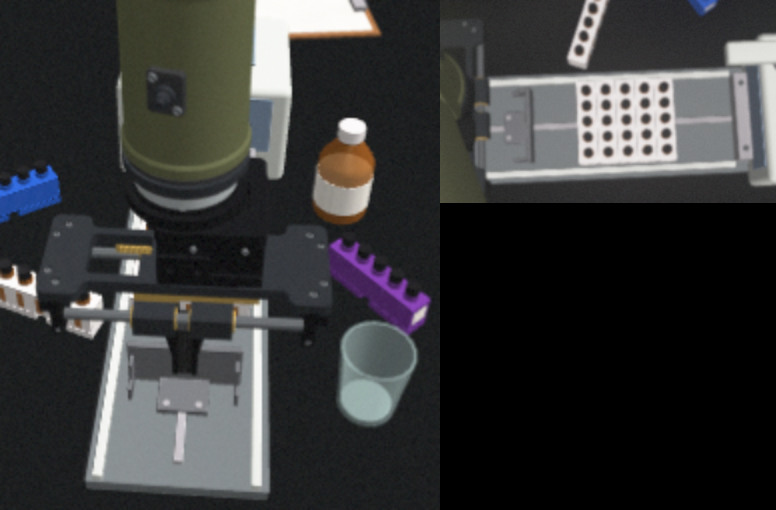

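The gripper hangs centred over the lane behind the paddle, with the shut fingers well clear of it. I'm descending now.

Emit:
apply_moves --targets '[[[0,0,-30],[0,0,0]],[[0,0,-60],[0,0,0]],[[0,0,-78],[0,0,0]],[[0,0,-84],[0,0,0]],[[0,0,-84],[0,0,0]],[[0,0,-84],[0,0,0]]]'

```text
time_s: 4.0
tool_pos: [0.5189, 0.1406, 0.0455]
tool_rot: [179.8, -0.0, 92.6]
force: [-0.3, -0.2, -0.5]
grip_width: 0.0003
```

Emit:
apply_moves --targets '[[[0,-10,-1],[0,0,0]],[[0,-20,-2],[0,0,0]],[[1,-28,-3],[0,0,0]],[[1,-34,-3],[0,0,0]],[[1,-38,-3],[0,0,0]],[[1,-41,-3],[0,0,0]],[[1,-44,-3],[0,0,0]],[[1,-47,-3],[0,0,0]]]'

```text
time_s: 4.8
tool_pos: [0.5183, 0.0932, 0.0406]
tool_rot: [180.0, -0.0, 92.6]
force: [-0.2, -0.8, 0.8]
grip_width: 0.0011
```

Emit:
apply_moves --targets '[[[0,-2,0],[0,0,0]],[[0,-4,0],[0,0,0]],[[0,-6,0],[0,0,0]],[[0,-8,0],[0,0,0]],[[0,-11,0],[0,0,0]],[[1,-14,0],[0,0,0]],[[1,-17,0],[0,0,0]],[[1,-20,0],[0,0,0]]]'

```text
time_s: 5.6
tool_pos: [0.5194, 0.0729, 0.0405]
tool_rot: [180.0, -0.0, 92.6]
force: [-0.7, 0.2, -0.6]
grip_width: 0.0005
```

Emit:
apply_moves --targets '[[[0,-4,0],[0,0,0]],[[0,-8,0],[0,0,0]],[[0,-12,0],[0,0,0]],[[1,-16,0],[0,0,0]],[[1,-20,0],[0,0,0]],[[1,-24,0],[0,0,0]],[[1,-28,0],[0,0,0]],[[1,-32,0],[0,0,0]]]'

```text
time_s: 6.4
tool_pos: [0.5205, 0.0409, 0.0407]
tool_rot: [180.0, -0.0, 92.6]
force: [0.9, 1.1, 0.4]
grip_width: 0.0005
```

```bash
python3 - <<'E'
from cell import env
import cv2
q=env.read_camera("side");p=env.read_camera("top")
for r in (p,q): print([(r2["rect"],round(r2["conf"],2)) for r2 in env.regions_of(r,"follower")])
a=cv2.resize(q["image"][150:345,230:400,::-1],None,fx=2.4,fy=2.4)
b=cv2.resize(p["image"][130:275,180:350,::-1],None,fx=2.2,fy=2.2)
b=cv2.copyMakeBorder(b,0,a.shape[0]-b.shape[0],0,0,cv2.BORDER_CONSTANT)
cv2.imwrite("pics/mid.png",cv2.hconcat([a,b]))
print(env.get_obs()["tool_pos"],env.get_obs()["force"])
E
```

```text
[([288.2, 187.4, 305.9, 248.6], 0.75)]
[([297.9, 239.3, 348.4, 276.7], 0.68)]
[0.52017095 0.04065996 0.04052006] [-0.5795552  -0.22187253 -0.07932869]
```

View pics/mid.png

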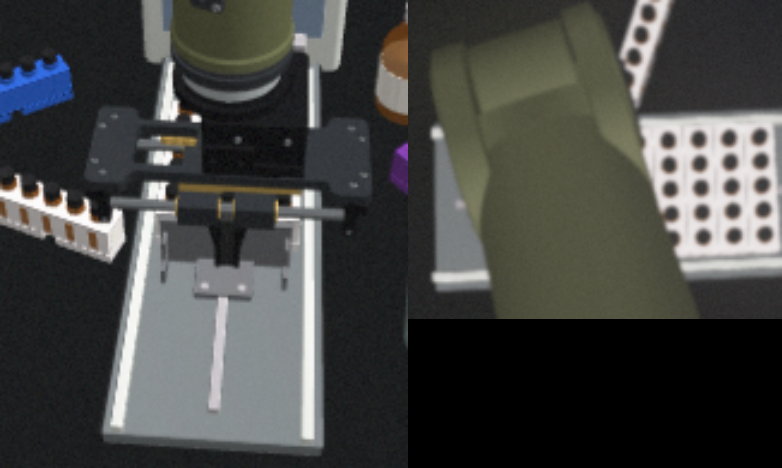

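The follower has moved with the fingertips; its top edge went from row 262 to 239 in the side view. The top view is blocked by the arm. Now I'll approach the racks slowly.

Emit:
apply_moves --targets '[[[0,-2.5,0],[0,0,0]],[[0,-5,0],[0,0,0]],[[0,-7,0],[0,0,0]],[[0,-9,0],[0,0,0]],[[0.5,-11,0],[0,0,0]],[[0.5,-13,0],[0,0,0]],[[1,-15,0],[0,0,0]],[[1,-17,0],[0,0,0]]]'

```text
time_s: 7.4
tool_pos: [0.5209, 0.0257, 0.0406]
tool_rot: [-180.0, -0.1, 92.6]
force: [-2.1, 5.0, 1.4]
grip_width: 0.0002
```

Emit:
apply_moves --targets '[[[0,-2,0],[0,0,0]],[[0,-4,0],[0,0,0]],[[0,-6,0],[0,0,0]],[[0,-8,0],[0,0,0]],[[0.5,-10,0],[0,0,0]],[[0.5,-12,0],[0,0,0]],[[1,-14,0],[0,0,0]],[[1,-16,0],[0,0,0]]]'

```text
time_s: 8.2
tool_pos: [0.5217, 0.0086, 0.0405]
tool_rot: [-179.9, -0.0, 92.6]
force: [-2.7, 5.7, 2.4]
grip_width: 0.0007
```

Emit:
apply_moves --targets '[[[0,-3,0],[0,0,0]],[[0,-6,0],[0,0,0]],[[0,-9,0],[0,0,0]],[[0,-12,0],[0,0,0]],[[0.5,-15,0],[0,0,0]],[[0.5,-18,0],[0,0,0]],[[1,-21,0],[0,0,0]],[[1,-24,0],[0,0,0]]]'

```text
time_s: 9.0
tool_pos: [0.5228, -0.0159, 0.0405]
tool_rot: [-179.9, -0.0, 92.6]
force: [-1.7, 4.2, 0.5]
grip_width: 0.0004
```

The force stepped up to about 5 N near y≈0.026, where the racks were expected, so the train is moving. About 43 mm is left.

Emit:
apply_moves --targets '[[[0,-3,0],[0,0,0]],[[0,-6,0],[0,0,0]],[[0,-9,0],[0,0,0]],[[0,-12,0],[0,0,0]],[[0.5,-15,0],[0,0,0]],[[0.5,-18,0],[0,0,0]],[[1,-21,0],[0,0,0]],[[1,-24,0],[0,0,0]]]'

```text
time_s: 9.8
tool_pos: [0.5239, -0.0399, 0.0405]
tool_rot: [-179.9, -0.0, 92.6]
force: [-1.5, 5.2, 1.4]
grip_width: 0.0005
```

Emit:
apply_moves --targets '[[[0,-2,0],[0,0,0]],[[0,-4,0],[0,0,0]],[[0,-5.5,0],[0,0,0]],[[0,-7,0],[0,0,0]],[[0.5,-8,0],[0,0,0]],[[0.5,-9,0],[0,0,0]],[[0.5,-10,0],[0,0,0]],[[0.5,-11,0],[0,0,0]]]'

```text
time_s: 10.6
tool_pos: [0.5245, -0.0508, 0.0405]
tool_rot: [-180.0, -0.0, 92.6]
force: [-2.6, 5.1, 0.6]
grip_width: 0.0008
```

Emit:
apply_moves --targets '[[[0,-0.7,0],[0,0,0]],[[0,-1.4,0],[0,0,0]],[[0,-2.1,0],[0,0,0]],[[0,-2.8,0],[0,0,0]],[[0,-3.5,0],[0,0,0]],[[0,-4,0],[0,0,0]],[[0,-4.5,0],[0,0,0]],[[0,-5,0],[0,0,0]]]'

```text
time_s: 11.4
tool_pos: [0.5247, -0.0559, 0.0405]
tool_rot: [-180.0, 0.0, 92.6]
force: [-2.2, 3.4, -0.6]
grip_width: 0.0003
```

Emit:
apply_moves --targets '[[[0,-0.5,0],[0,0,0]],[[0,-1,0],[0,0,0]],[[0,-1.5,0],[0,0,0]],[[0,-2,0],[0,0,0]]]'

```text
time_s: 11.8
tool_pos: [0.5248, -0.0578, 0.0405]
tool_rot: [180.0, -0.0, 92.6]
force: [-1.8, 4.4, -1.2]
grip_width: 0.0003
```

Emit:
apply_moves --targets '[[[0,-0.5,0],[0,0,0]],[[0,-1,0],[0,0,0]],[[0,-1.5,0],[0,0,0]]]'

```text
time_s: 12.1
tool_pos: [0.5248, -0.0578, 0.0405]
tool_rot: [180.0, -0.1, 92.6]
force: [-2.6, 7.5, -0.7]
grip_width: 0.0007
```

Emit:
apply_moves --targets '[[[0,-0.5,0],[0,0,0]],[[0,-1,0],[0,0,0]]]'

```text
time_s: 12.3
tool_pos: [0.5248, -0.0578, 0.0405]
tool_rot: [180.0, -0.2, 92.7]
force: [-2.0, 9.6, -1.0]
grip_width: 0.0006
```

The tool stopped at y = -0.0578, within 1.5 mm of the prediction, and the force is rising. I'll press a little more to confirm the stall, then look.

Emit:
apply_moves --targets '[[[0,-0.7,0],[0,0,0]],[[0,-1.4,0],[0,0,0]],[[0,-2,0],[0,0,0]],[[0,-2,0],[0,0,0]]]'

```text
time_s: 12.7
tool_pos: [0.5248, -0.0578, 0.0406]
tool_rot: [180.0, -0.3, 92.7]
force: [-2.3, 12.4, -1.4]
grip_width: 0.0006
```

```bash
python3 - <<'E'
from cell import env
import cv2
q=env.read_camera("side");p=env.read_camera("top")
a=cv2.resize(q["image"][100:320,230:410,::-1],None,fx=2.2,fy=2.2)
b=cv2.resize(p["image"][150:270,270:440,::-1],None,fx=2.3,fy=2.3)
b=cv2.copyMakeBorder(b,0,a.shape[0]-b.shape[0],0,0,cv2.BORDER_CONSTANT)
cv2.imwrite("pics/home.png",cv2.hconcat([a,b]))
print(env.get_obs()["tool_pos"],env.get_obs()["force"])
E
```

```text
[ 0.52479436 -0.05782949  0.04056483] [-2.55354793 11.42991888 -0.3338764 ]
```

View pics/home.png

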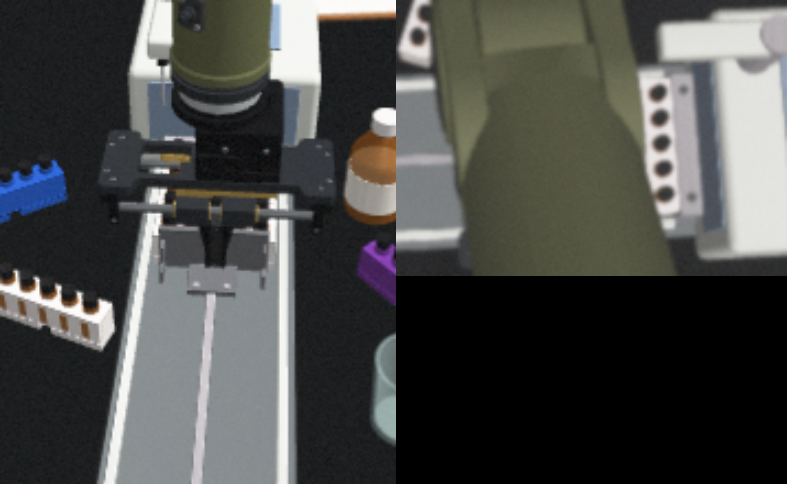

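The front rack touches the stop in the top view (columns 640-680 against 670-700), and the stall held at 12 N. Next is backing off straight behind, then going up.

Emit:
apply_moves --targets '[[[0,2,0],[0,0,0]],[[0,5,0],[0,0,0]],[[0,9,0],[0,0,0]],[[-1,18,0],[0,0,0]],[[-1,32,0],[0,0,0]],[[-2,50,0],[0,0,0]],[[-3,70,0],[0,0,0]],[[-3,80,10],[0,0,0]]]'

```text
time_s: 13.6
tool_pos: [0.5207, 0.0203, 0.0501]
tool_rot: [-179.9, -0.1, 92.7]
force: [0.4, -0.2, -0.0]
grip_width: 0.0008
```

Emit:
apply_moves --targets '[[[0,10,30],[0,0,0]],[[0,25,70],[0,0,0]],[[0,50,110],[0,0,0]],[[0,80,145],[0,0,0]],[[0,115,170],[0,0,0]],[[0,145,180],[0,0,0]],[[0,165,180],[0,0,0]],[[0,165,180],[0,0,0]]]'

```text
time_s: 14.4
tool_pos: [0.5212, 0.1869, 0.2322]
tool_rot: [179.9, -0.1, 92.9]
force: [-0.0, 0.5, 0.3]
grip_width: 0.0005
```

```bash
python3 - <<'E'
from cell import env
import cv2
q=env.read_camera("side");p=env.read_camera("top")
a=cv2.resize(q["image"][100:320,230:410,::-1],None,fx=2,fy=2)
b=cv2.resize(p["image"][150:270,270:420,::-1],None,fx=2.9,fy=2.9,interpolation=cv2.INTER_CUBIC)
b=cv2.copyMakeBorder(b,0,a.shape[0]-b.shape[0],0,0,cv2.BORDER_CONSTANT)
cv2.imwrite("pics/end.png",cv2.hconcat([a,b]))
o=env.get_obs();print(o["time_s"],o["tool_pos"],o["force"])
E
```

```text
14.5 [0.52179368 0.18242722 0.23088626] [ 0.15911344 -0.06559614 -0.40276523]
```

View pics/end.png

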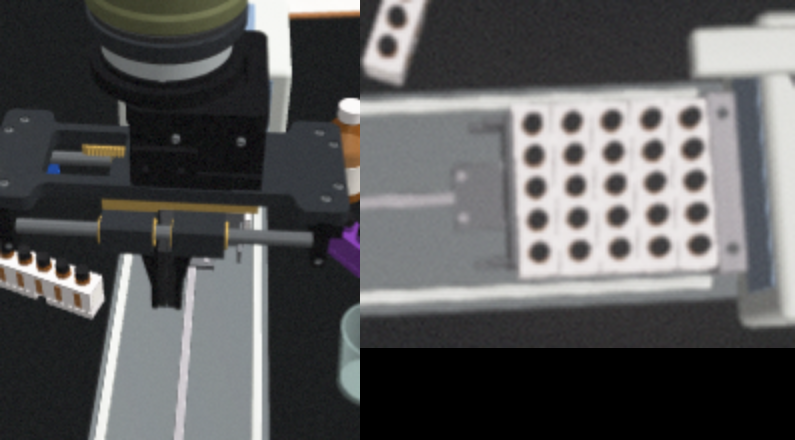

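The top view shows the five racks closed up, the front rack against the stop (column ≈710) and the follower against the last rack (≈510). The fingers are clear, so I'm handing in.

```bash
python3 -c "
from cell import env
print(env.sign_off())"
```

```text
the job is handed in; nothing more can be done
None
```

The follower and all five racks are pushed home against the end stop. I handed the job in at about 14.5 s of the 35 s allowed; `sign_off()` gives no verdict.

**How it was done:** I pushed the follower from behind with shut fingertips about 27 mm above the lane floor. It met the racks near y ≈ 0.026 m, where the force rose to about 5 N. I pushed on at 30 mm/s or less, slowing to about 5 mm/s before the stop.

**Home position:** The tool stalled at y = −0.0578 m; the camera fit had predicted about −0.059 m. It did not move further as the push rose to about 12 N. I then backed straight off and raised the arm.

**Last checks:** The final top picture shows the front rack against the stop, no gaps between the racks and the follower touching the last one. The force on the tool was about zero.

**Not fully checked:**
- Gaps below about 1–2 mm cannot be ruled out from the pictures.
- The arm hid part of the final side view, so I confirmed the closed row only from the top.
- I did not re-measure the spare rack, bottle or beaker; the arm's path stayed clear of them.

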